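# Carry the glaze jar and ball tray to the decorator

### The job

On this ceramics-studio bench, gently set the blue glaze jar upright on the round cork patch of the wooden carrying tray and let go of it. Then lift the tray by its bridge handle, keeping it level so that the loose white ball stays in its black dish, and carry it over the round white plaque. Finish while still holding the tray there, level and still, its underside about 10 cm above the bench and its middle over the plaque's middle; do not touch the plaque or its mat, or disturb the red jar, the brush pot or the brush.

Things in the scene. Friction and masses are not known exactly. Their poses are not given: they have to be found in the camera images.
- tray: loose carrying tray of light wood, 240 (its x) x 120 (its y) mm, about 0.36 kg empty; origin at the centre of its underside, z up. Floor 6 mm thick with a lip up to 14 mm above the underside round the edge. A bridge handle stands across its middle, parallel to its y: two light posts at y = +-45 mm (16 x 12 mm) and a dark wooden bar on top. A cork patch is let in flush at the +x end, a shallow black dish is fixed at the -x end. May stand at any yaw.
- tray_grip (a point): centre of the tray's dark handle bar, 109 mm above the tray's underside, over its origin. The bar is 16 mm thick (along the tray's x), 22 mm tall, 102 mm long (along the tray's y), with flat upright sides; the 78 mm between the posts is free below the bar. Axes as the tray's.
- tray_jar_spot (a point): centre of the round dark-brown cork patch (60 mm across, flush with the tray's floor, 6 mm above the underside), 72 mm from the handle along the tray's +x. Here the jar is to stand.
- tray_pocket (a point): centre of the inner floor of the round black dish, 9 mm above the tray's underside, 72 mm from the handle along the tray's -x. The dish is 52 mm across outside, 44 mm inside, and its rim stands 3 mm above its inner floor.
- ball_center (a point): centre of the loose white ball, 28 mm across, 30 g, lying in the black dish; it rolls a little way about in it, and leaves it if the tray tips far (over about 35 degrees) or is jerked.
- blue_jar: loose closed jar, blue ceramic with a blue lid, 48 mm across, 62 mm high, 0.1 to 0.22 kg; origin at the centre of its underside, z up. It stands on the bench and may swap places with the red jar.
- red_jar: bystander: loose closed jar of the same shape and size (48 mm across, 62 mm high), terracotta red with a red lid; origin at the centre of its underside. Leave it alone.
- plaque: fixed brown felt mat, 260 x 220 mm, 4 mm thick, with a round white ceramic plaque (190 mm across, top 16 mm above the bench) with a dark leaf motif on its middle; origin at the centre of the mat's underside, on the plaque's axis.
- brush_pot: bystander: loose white pot, 76 mm across, 100 mm high, with brushes standing up to about 200 mm; origin at the centre of its underside. Leave it alone.
- brush: bystander: loose flat brush, 170 mm long, lying on the bench along its own x. Leave it alone.

How it is judged:
By the outcome, as a careful person would: the job done as asked, in the order asked, and still so for the second after the job is handed in, while the arm keeps its last pose, push and grip.
It also fails if it takes over 64 s, if anything falls off the work surface, if the arm or the gripper's body presses on something with over 40 N, if the wrist force passes 120 N, or if a joint passes its speed limit or range.

### The arm

A 7-joint arm with a two-finger parallel gripper is mounted at the origin on the work surface. World frame = base frame: x ahead of the robot, y to its left, z up, the work surface at z = 0. Lengths are in m, angles in rad, forces in N, time in s.
With the tool pointing down it reaches from about 0.4 to 0.9 m from the base axis. Payload 5.5 kg.
Tool frame: the origin (TCP) lies at the very end of the fingers, on their centre line; the grasp point (between the pads) lies 19 mm behind it; z points along the fingers, y is the line along which they close (so a half turn about z gives the same grasp; the last joint's range is limited). The gripper opens to 92 mm and grips with 3 to 60 N. Pads are 19 mm wide; open, the fingers measure 130 mm over their backs; the gripper's body (75 mm by 190 mm) begins 47 mm behind the grasp point.
Start: joints at [-0.986, 0.501, -0.427, 1.55, 0.221, 1.138, -0.21], TCP at [0.206, 0.617, 0.227] pointing down, gripper open.
Joint ranges: [-2.88, 2.88], [-0.31, 2.03], [-1.54, 1.56], [0.2, 2.42], [-1.41, 4.55], [0.19, 2.02], [-2.57, 2.57]. Speed limits (rad/s): [2.57, 2.57, 3.14, 3.14, 3.14, 3.14, 3.14].

### API

Orientations are given as [roll, pitch, yaw] about the fixed x, y, z axes, in that order (R = Rz(yaw) Ry(pitch) Rx(roll)).
In Python, from station import * gives the robot as it stands.
- The arm moves only by the tool move_arm, never from a script. Its argument "motion" is a list of rows, each a list of 3 entries, a list of its own where there are three numbers: the shift along the tool's x, y, z in m, then the turn, a rotation vector about the tool's x, y, z in rad, then the finger opening in m, from 0 to 0.0918. In form: [[[dx, dy, dz], [rx, ry, rz], jaw], ...]. A call has 1 to 12 rows; each row is the pose to reach, as a shift and turn from the pose commanded when the call began, along the tool's axes at that moment; what a row does not reach only later rows make up. A row lasts 1/10 s, in which the tool goes at most 50 mm and 8.59 degrees, less where a joint would pass 70% of its speed; a pose out of reach is approached as far as the arm can. A call with a gripper value outside its range is refused whole. The fingers move at their own pace and stop on an object; "newtons" is the grip in N (left out, the last holds). Time passes only in rows, so rows that repeat a pose let the fingers close. It gives the time, the measured TCP pose, the force, the opening and the grip force at its end, in the units of the state.
- state(): the state, without advancing time (a new reading comes with each control period).
- camera(name): name is "scene" or "top"; returns a dict with "pixels" (400x640x3 uint8, blue, green, red), "fx", "fy", "cx", "cy" (pixels), "D" ([k1, k2, p1, p2, k3] as OpenCV has them; the pictures are not rectified), "R" (3x3) and "t" (3): a world point X has camera coordinates R X + t. Camera axes: x right, y down, z forward; pixel columns grow to the right and rows downward; lengths in m; the calibration is good to about 2 mm. A picture is of the moment at which its call begins. There is no depth.
- sign_off(): hands the job in; it is judged then, once.
Trained networks look in a picture, given as the dict that the camera call returned (one of the last four; its "shot" number tells which), for a name from the list of things; names that differ only in an ending like _2 or _b are one class to them, and where a whole thing is asked for, a point or a joint stands for the part that bears it (a point fixed in the world has none). Each returns a list of dicts, best first, with "confidence" (0 to 1); they miss things now and then, are a little off and sometimes report something else, mostly with a low value. They report only what shows in the picture. A call takes as long as a camera call.
- regions_of(query, picture): "pixels" (400x640 bool, what is visible of it) and "box" ([left, top, right, bottom] in pixels, round what is visible of it).
- landmark_of(query, picture): "centre" ([row, column] in pixels: a listed point, or the origin of a listed thing).
The state is a dict: "t": time; "joint_pos": joint angles; "dq": joint speeds; "joint_torque": joint torques, N m; "tcp_pos": TCP position; "tool_rot": TCP orientation; "wrist_force": force on the tool from outside, world axes, zero at the start; "torque": the same for the moment, N m; "opening": opening from 0.0 (shut) to 1.0 (fully open); "finger_force": force on a finger pad.
Only numpy, scipy, OpenCV 4.12 (cv2) and the standard library are available. Lean on these libraries where they do the work, as an engineer would, in place of code of your own. Each camera call takes 0.05 s, during which the arm holds its last target. There are 200 camera calls.

## Working session

There is one attempt and no reset: what is moved stays moved. The work goes in short steps, Python scripts to look and compute and a tool call to move; the robot and the scene stay as the last step left them, time stands still between calls to the robot, and variables do not carry over. Pictures are saved under pics/ and viewed, at most 10 in all, crops included, and the job is handed in when it is done.

Besides the shell and the picture viewer there is one more tool, called after ">>>" by a JSON object that holds its "api" and its "payload". move_arm: Moves the arm, as the interface text tells. Its arguments: {"type":"object","properties":{"motion":{"type":"array"},"newtons":{"type":"number"}},"required":["motion"]}

```bash
mkdir -p pics
cat > h.py <<'E'
from station import *
import numpy as np, cv2
from scipy.spatial.transform import Rotation as Ro
def K(c): return np.array([[c["fx"],0,c["cx"]],[0,c["fy"],c["cy"]],[0,0,1.]])
def ray(c,rc,z):
    p=cv2.undistortPoints(np.array([[[rc[1],rc[0]]]],float),K(c),np.array(c["D"],float))[0,0]
    R=np.array(c["R"]);t=np.array(c["t"]); o=-R.T@t; d=R.T@np.array([p[0],p[1],1]); return o+d*(z-o[2])/d[2]
def mark(c,q,z):
    r=landmark_of(q,c); return [(np.round(ray(c,x["centre"],z),4).tolist(),np.round(x["centre"]).tolist(),round(x["confidence"],2)) for x in r[:2]]
Z=dict(tray_grip=.109,tray_jar_spot=.006,tray_pocket=.009,ball_center=.023,blue_jar=0,red_jar=0,plaque=0,brush_pot=0,brush=0.005,tray=0)
E
python3 - <<'E'
from h import *
for n in("top","scene"):
    c=camera(n); cv2.imwrite(f"pics/{n}0.png",c["pixels"])
    print(n,-np.array(c["R"]).T@np.array(c["t"]))
    for q in Z: print(q,mark(c,q,Z[q]))
s=state(); print(s)
E
```

```text
top [0.43968105 0.03076075 0.95881793]
tray_grip [([0.4646, 0.2657, 0.109], [258.0, 219.0], 0.88)]
tray_jar_spot [([0.4346, 0.1952, 0.006], [274.0, 258.0], 0.91), ([0.7753, -0.0261, 0.006], [146.0, 354.0], 0.73)]
tray_pocket [([0.4893, 0.3348, 0.009], [248.0, 203.0], 0.82)]
ball_center [([0.4799, 0.3339, 0.023], [252.0, 201.0], 0.49)]
blue_jar [([0.459, 0.0067, 0.0], [268.0, 335.0], 0.73)]
red_jar [([0.6156, 0.0092, 0.0], [206.0, 337.0], 0.53)]
plaque [([0.496, -0.2647, 0.0], [260.0, 446.0], 0.59)]
brush_pot [([0.7821, 0.1858, 0.0], [141.0, 274.0], 0.86)]
brush [([0.7773, -0.0269, 0.005], [146.0, 354.0], 0.74)]
tray [([0.4622, 0.2676, 0.0], [261.0, 230.0], 0.86)]
scene [ 1.10843857 -0.6052324   0.66879727]
tray_grip [([0.4657, 0.2518, 0.109], [158.0, 320.0], 0.85), ([0.5523, -0.0921, 0.109], [222.0, 265.0], 0.49)]
tray_jar_spot [([0.4385, 0.1852, 0.006], [193.0, 302.0], 0.97), ([0.7793, -0.0444, 0.006], [280.0, 353.0], 0.63)]
tray_pocket [([0.4834, 0.3165, 0.009], [179.0, 336.0], 0.66)]
ball_center [([0.492, 0.3282, 0.023], [175.0, 341.0], 0.4)]
blue_jar [([0.4469, 0.0027, 0.0], [224
[... 318 characters left out ...]
s': array([-0.98580161,  0.50086819, -0.42700347,  1.5503809 ,  0.22081298,
        1.13829359, -0.21031783]), 'dq': array([-3.84415110e-04,  7.36874180e-04, -6.20676452e-04, -2.33184267e-04,
       -6.28994800e-05, -9.30956157e-05, -1.08417406e-03]), 'joint_torque': array([ 7.06043284e-05, -5.66467166e+01, -5.81021637e+00, -2.79503596e+01,
       -6.64414465e-02,  2.08194740e-02,  4.04216735e-05]), 'tcp_pos': array([0.20554799, 0.61666259, 0.2267569 ]), 'tool_rot': array([ 3.14151799e+00, -2.11032498e-05,  2.81981384e+00]), 'wrist_force': array([ 0.40206879, -0.08570355,  0.42623426]), 'torque': array([0.03297026, 0.02664372, 0.01672137]), 'finger_force': 0.0, 'opening': 1.0048254202158908}
```

```bash
python3 -c "
import cv2,numpy as np
a=cv2.imread('pics/top0.png');b=cv2.imread('pics/scene0.png')
cv2.imwrite('pics/both0.png',cv2.resize(np.vstack([a,b]),(480,600)))"
```

```text
(no output)
```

View pics/top0.png

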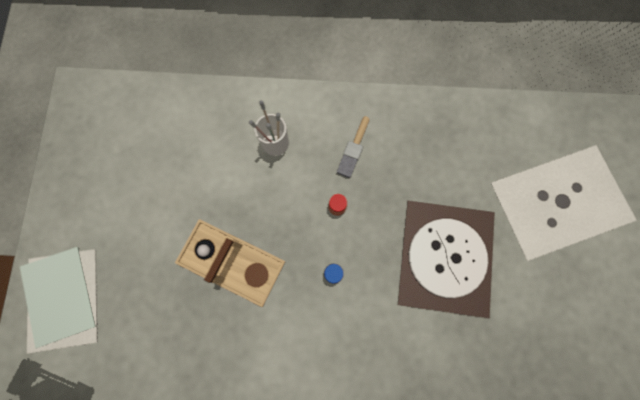

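View pics/scene0.png

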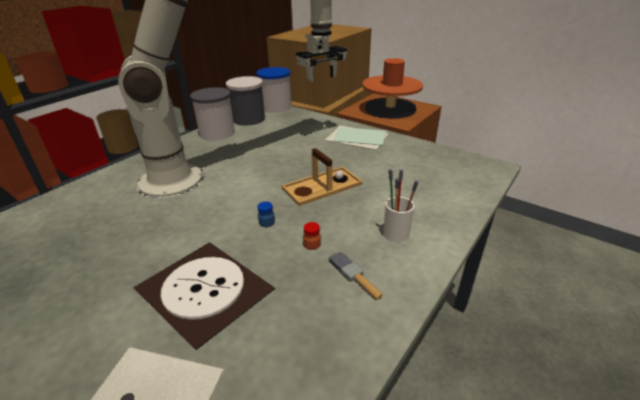

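The pictures agree with the networks. In the top view the blue jar is at (333,273), the cork patch at (257,274), the dish at (204,249) and the plaque at (449,258). I'll refine these with colour and region centroids.

```bash
cat >> h.py <<'E'
def cen(m):
    n,l,s,ce=cv2.connectedComponentsWithStats(m.astype(np.uint8)); i=1+np.argmax(s[1:,4]); return [ce[i][1],ce[i][0]],s[i]
def seg(c,q,f):
    r=regions_of(q,c)
    if not r: return None
    m=cv2.dilate(r[0]["pixels"].astype(np.uint8),np.ones((3,3)))>0
    B,G,R=[c["pixels"][...,i].astype(int) for i in range(3)]
    return m&f(B,G,R)
def measure(c,names):
    F=dict(plaque=(lambda B,G,R:(B+G+R>330),.016),blue_jar=(lambda B,G,R:(B-R>60)&(B>90),.062))
    for q in names:
        m=seg(c,q,F[q][0])
        if m is None: print(q,None); continue
        if q=="plaque":
            ps=np.argwhere(m); h=cv2.convexHull(ps[:,::-1].astype(np.int32)); (x,y),_,_=cv2.fitEllipse(h); rc=[y,x]
        else: rc,st=cen(m)
        print(q,np.round(ray(c,rc,F[q][1]),4),np.round(rc,1),m.sum())
def cork(c,box):
    l,t,r,b=box; I=c["pixels"][t:b,l:r].astype(int); B,G,R=I[...,0],I[...,1],I[...,2]
    m=(R<110)&(R-B>15); rc,st=cen(m); rc=[rc[0]+t,rc[1]+l]; print("cork",np.round(ray(c,rc,.006),4),np.round(rc,1),st)
E
python3 - <<'E'
from h import *
for n in("top","scene"):
    c=camera(n); print(n); measure(c,["plaque","blue_jar"])
    if n=="top":
        cork(c,(240,258,275,292)); 
        m=regions_of("tray",c)[0]["pixels"]; print(m.sum())
        I=c["pixels"].astype(int); w=np.zeros(I.shape[:2],bool); w[215:310,170:290]=1
        wood=w&((I[...,2]-I[...,0])>45)
        h=cv2.convexHull(np.argwhere(wood)[:,::-1].astype(np.int32)); bx=cv2.minAreaRect(h); print(bx)
        P=[ray(c,[p[1],p[0]],.014) for p in cv2.boxPoints(bx)]; print(np.round(P,4))
        dk=w&(I.sum(2)<120); dk[:,215:]=0; rc,st=cen(dk); print("dish",rc,st)
        q=regions_of("tray_grip",c); print(len(q))
        cv2.imwrite("pics/tray_z.png",cv2.resize(c["pixels"][210:310,170:350],None,fx=4.4,fy=4.4,interpolation=cv2.INTER_CUBIC))
E
```

```text
top
plaque [ 0.4904 -0.2662  0.016 ] [261.6 448.3] 5090
blue_jar [0.4468 0.0119 0.062 ] [273.1 333.4] 270
cork [0.4332 0.1994 0.006 ] [274.7 256. ] [  6   6  21  22 375]
4924
((229.09500122070312, 262.3389892578125), (98.5948715209961, 51.890403747558594), 25.769329071044922)
[[0.4471 0.4011 0.014 ]
 [0.5645 0.3606 0.014 ]
 [0.4711 0.131  0.014 ]
 [0.3587 0.1763 0.014 ]]
dish [np.float64(247.52252252252254), np.float64(206.43243243243242)] [196 240  18  19 111]
1
scene
plaque [ 0.544  -0.2847  0.016 ] [295.7 208.5] 3873
blue_jar [0.4514 0.0057 0.062 ] [205.9 264.5] 104
```

View pics/tray_z.png

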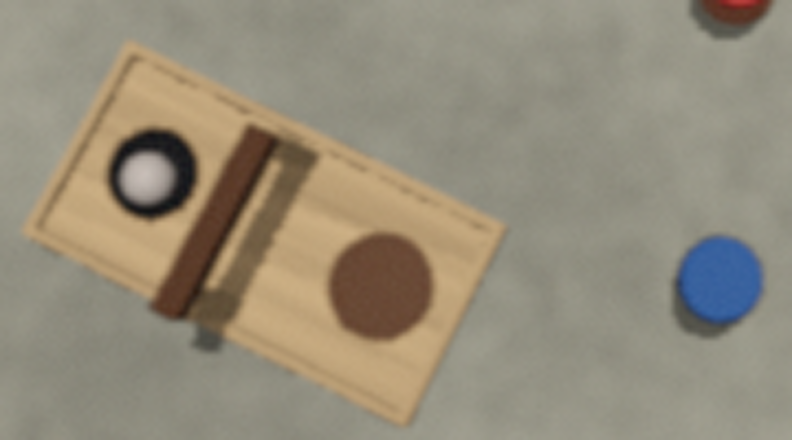

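The crop shows the tray corners at (130,42), (25,232), (408,425) and (507,227). The cork is at (381,287), the dish at (153,172), the bar's middle at (215,222) and the jar lid at (720,280).

Run:
```python
from h import *
c=camera("top")
def f(x,y,z): return ray(c,[y/4.4+210-.4,x/4.4+170-.4],z)
C=[f(*p,.014) for p in((130,42),(25,232),(408,425),(507,227))]
print("tray",np.round(np.mean(C,0),4)); 
d=(C[2]+C[3]-C[0]-C[1])/2; print("len",np.linalg.norm(d),"yaw",np.degrees(np.arctan2(d[1],d[0])))
a=f(381,287,.006);b=f(153,172,.011);g=f(215,222,.120); print("cork",a,"dish",b,"mid",(a+b)/2,np.degrees(np.arctan2(*(a-b)[1::-1])),"bar",g)
g1=f(262,135,.12);g2=f(170,310,.12);print("bar dir",np.degrees(np.arctan2(*(g1-g2)[1::-1])), "jar",f(720,280,.062))
for n in ("top","scene"):
    c=camera(n); I=c["pixels"].astype(int).sum(2); w=np.zeros(I.shape,bool)
    if n=="top": w[205:312,403:492]=1
    else: w[250:335,150:255]=1
    rc,st=cen(w&(I>400)); m=w&(I>400)
    h=cv2.convexHull(np.argwhere(m)[:,::-1].astype(np.int32)); e=cv2.fitEllipse(h)
    print(n,e,ray(c,[e[0][1],e[0][0]],.016),st)
# needed moves for the jar
s=state(); print(np.degrees(s["tool_rot"]))
```

```text
tray [0.4607 0.2641 0.014 ]
len 0.23946435260084795 yaw -112.44495490436536
cork [0.43286218 0.19895179 0.006     ] dish [0.4888427  0.33142866 0.011     ] mid [0.46085244 0.26519022 0.0085    ] -112.90737402848214 bar [0.46049356 0.26342178 0.12      ]
bar dir -22.26528448692388 jar [0.44660764 0.01220854 0.062     ]Traceback (most recent call last):
  File "<stdin>", line 14, in <module>
cv2.error: OpenCV(4.12.0) /io/opencv/modules/imgproc/src/shapedescr.cpp:361: error: (-201:Incorrect size of input array) There should be at least 5 points to fit the ellipse in function 'fitEllipseNoDirect'
```

```bash
cat >> h.py <<'E'
def delta(p,yaw):
    s=state(); Rc=Ro.from_euler("xyz",s["tool_rot"]); Rt=Ro.from_euler("xyz",[np.pi,0,np.radians(yaw)])
    print("shift",np.round(Rc.inv().apply(np.array(p)-s["tcp_pos"]),4),"turn",np.round((Rc.inv()*Rt).as_rotvec(),4))
E
python3 - <<'E'
from h import *
delta([.447,.011,.16],67.6)
c=camera("top"); I=c["pixels"].astype(int).sum(2)
print(I[230:290:10,415:490:8])
E
```

```text
shift [-0.4206 -0.4982  0.0667] turn [-1.00e-04 -0.00e+00  1.64e+00]
[[248 630 258 624 621 621 614 621 230 224]
 [628 623 618 575 245 601 621 616 616 224]
 [628 625 624 603 602 621 616 618 612 265]
 [627 626 624 622 477 136 617 588 612 488]
 [627 623 620 132 619 614 617 609 611 297]
 [212 620 621 617 615 597 611 609 608 218]]
```

>>> {"api": "move_arm", "payload": {"motion": [[[-0.035,-0.042,0.006],[0,0,0.14],0.0918],[[-0.07,-0.083,0.012],[0,0,0.28],0.0918],[[-0.105,-0.125,0.018],[0,0,0.42],0.0918],[[-0.14,-0.167,0.024],[0,0,0.56],0.0918],[[-0.175,-0.208,0.03],[0,0,0.7],0.0918],[[-0.21,-0.25,0.035],[0,0,0.84],0.0918],[[-0.245,-0.29,0.04],[0,0,0.98],0.0918],[[-0.28,-0.332,0.045],[0,0,1.12],0.0918],[[-0.315,-0.374,0.05],[0,0,1.26],0.0918],[[-0.35,-0.415,0.055],[0,0,1.4],0.0918],[[-0.385,-0.457,0.06],[0,0,1.53],0.0918],[[-0.42,-0.498,0.066],[0,0,1.64],0.0918]]}}

```text
t: 2.85
tcp_pos: [0.427, 0.0603, 0.1667]
tool_rot: [3.14, -0.001, 1.175]
wrist_force: [0.9, 0.4, -0.4]
opening: 1.0
finger_force: 0.0
```

Run:
```python
from h import *
s=state(); print(s["t"],s["joint_pos"],s["tcp_pos"],np.degrees(s["tool_rot"]))
delta([.447,.011,.16],67.6)
c=camera("top"); 
m=(c["pixels"].astype(int).sum(2)>400).astype(np.uint8); m[:205]=0;m[312:]=0;m[:,:403]=0;m[:,492:]=0
k,_=cv2.findContours(m,cv2.RETR_EXTERNAL,cv2.CHAIN_APPROX_NONE); k=max(k,key=len); e=cv2.fitEllipse(k); print(e,ray(c,e[0][::-1],.016))
c=camera("scene"); cv2.imwrite("pics/s1.png",c["pixels"])
m=(c["pixels"].astype(int).sum(2)>330).astype(np.uint8); m[:250]=0;m[335:]=0;m[:,:150]=0;m[:,255:]=0
k,_=cv2.findContours(m,cv2.RETR_EXTERNAL,cv2.CHAIN_APPROX_NONE); k=max(k,key=len); e=cv2.fitEllipse(k); print(e,ray(c,e[0][::-1],.016))
```

```text
2.85 [-0.31133866  0.15824161  0.1185893   2.14887713 -0.02547415  0.83410624
 -0.57277434] [0.42695668 0.06029647 0.16669319] [ 1.79929873e+02 -6.23052789e-02  6.73313605e+01]
shift [-0.0378  0.0375  0.0067] turn [ 0.0012 -0.0011 -0.0047]
((448.237548828125, 257.7054443359375), (75.22998046875, 80.82779693603516), 136.6683807373047) [ 0.49975208 -0.26618965  0.016     ]
((201.67019653320312, 287.0987854003906), (57.23242950439453, 84.6279067993164), 70.75108337402344) [ 0.5102977  -0.27649285  0.016     ]
```

>>> {"api": "move_arm", "payload": {"motion": [[[-0.038,0.037,0.007],[0,0,-0.005],0.0918],[[-0.038,0.037,0.007],[0,0,-0.005],0.0918],[[-0.038,0.037,0.007],[0,0,-0.005],0.0918]]}}

```text
t: 3.25
tcp_pos: [0.4461, 0.0119, 0.1592]
tool_rot: [-3.141, 0.0, 1.182]
wrist_force: [0.4, 0.4, -0.1]
opening: 0.999
finger_force: 0.0
```

Run:
```python
from h import *
delta([.447,.011,.018],67.6)
c=camera("scene"); measure(c,["blue_jar"])
for q in ("blue_jar","red_jar"): print(mark(c,q,0))
cv2.imwrite("pics/s2.png",cv2.resize(c["pixels"][100:300,180:420],None,fx=3,fy=3,interpolation=cv2.INTER_CUBIC))
```

```text
shift [-0.0005  0.0012  0.1412] turn [-0.0002  0.0002  0.0024]
blue_jar [0.4457 0.0128 0.062 ] [204.1 264.8] 66
[([0.4511, 0.0028, 0.0], [224.0, 266.0], 0.55)]
[([0.6193, 0.0063, 0.0], [245.0, 313.0], 0.57)]
```

View pics/s2.png

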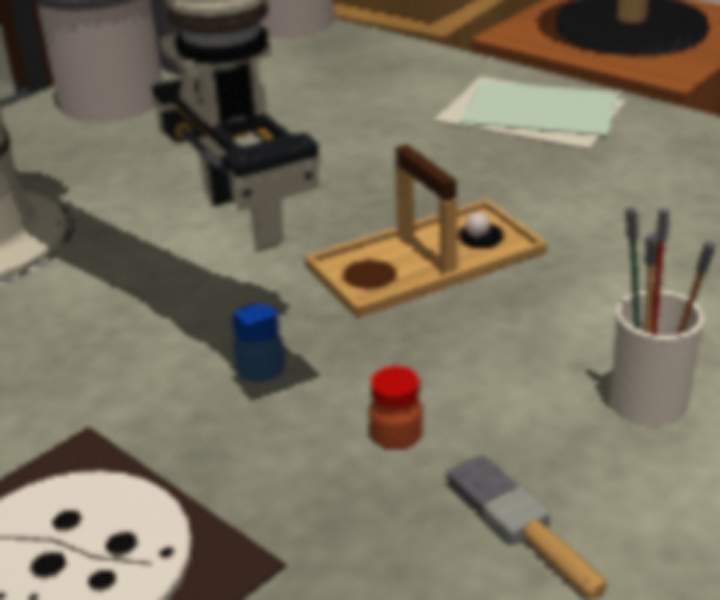

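The crop shows the open gripper above the blue jar (258,345), with the closing line parallel to the handle bar. I'll descend and grip.

>>> {"api": "move_arm", "payload": {"motion": [[[0,0.001,0.04],[0,0,0],0.0918],[[0,0.001,0.08],[0,0,0],0.0918],[[0,0.001,0.11],[0,0,0],0.0918],[[0,0.001,0.13],[0,0,0],0.0918],[[0,0.001,0.141],[0,0,0],0.0918],[[0,0.001,0.141],[0,0,0],0.06],[[0,0.001,0.141],[0,0,0],0.052],[[0,0.001,0.141],[0,0,0],0.044],[[0,0.001,0.141],[0,0,0],0.036],[[0,0.001,0.141],[0,0,0],0.03],[[0,0.001,0.141],[0,0,0],0.03],[[0,0.001,0.141],[0,0,0],0.03]], "newtons": 15}}

```text
t: 4.65
tcp_pos: [0.4473, 0.0124, 0.0187]
tool_rot: [3.141, -0.0, 1.185]
wrist_force: [0.9, 0.3, 4.8]
opening: 0.517
finger_force: 15.0
```

>>> {"api": "move_arm", "payload": {"motion": [[[0,0,-0.01],[0,0,0],0.03],[[0,0,-0.03],[0,0,0],0.03],[[0,0,-0.055],[0,0,0],0.03],[[0,0,-0.075],[0,0,0],0.03],[[0,0,-0.085],[0,0,0],0.03],[[0,0,-0.085],[0,0,0],0.03]]}}

```text
t: 5.25
tcp_pos: [0.4479, 0.0126, 0.1047]
tool_rot: [3.139, -0.002, 1.185]
wrist_force: [0.7, 0.6, -1.8]
opening: 0.516
finger_force: 15.0
```

Run:
```python
from h import *
s=state(); print(s["tcp_pos"],s["wrist_force"],s["opening"])
delta([.433,.1976,.10],67.6)
c=camera("scene"); measure(c,["blue_jar"])
cv2.imwrite("pics/s3.png",cv2.resize(c["pixels"][100:260,200:360],None,fx=3.5,fy=3.5,interpolation=cv2.INTER_CUBIC))
```

```text
[0.44788973 0.01255433 0.10465373] [ 0.6815239   0.64856907 -1.79717447] 0.51636614578064
shift [ 0.1658 -0.0835  0.0047] turn [ 0.0025 -0.0016  0.005 ]Traceback (most recent call last):
  File "<stdin>", line 4, in <module>
  File "h.py", line 26, in measure
    else: rc,st=cen(m)
                ~~~^^^
  File "h.py", line 12, in cen
    n,l,s,ce=cv2.connectedComponentsWithStats(m.astype(np.uint8)); i=1+np.argmax(s[1:,4]); return [ce[i][1],ce[i][0]],s[i]
                                                                       ~~~~~~~~~^^^^^^^^^
    return _wrapfunc(a, 'argmax', axis=axis, out=out, **kwds)
    return bound(*args, **kwds)
ValueError: attempt to get argmax of an empty sequence
```

>>> {"api": "move_arm", "payload": {"motion": [[[0.01,-0.005,0],[0,0,0],0.03],[[0.03,-0.015,0],[0,0,0],0.03],[[0.055,-0.028,0],[0,0,0],0.03],[[0.085,-0.043,0],[0,0,0],0.03],[[0.115,-0.058,0],[0,0,0],0.03],[[0.14,-0.07,0.002],[0,0,0],0.03],[[0.157,-0.079,0.004],[0,0,0],0.03],[[0.166,-0.083,0.005],[0,0,0],0.03],[[0.166,-0.083,0.005],[0,0,0],0.03],[[0.166,-0.083,0.005],[0,0,0],0.03]]}}

```text
t: 6.35
tcp_pos: [0.4321, 0.1965, 0.0977]
tool_rot: [-3.141, 0.002, 1.184]
wrist_force: [-0.6, -0.0, -1.0]
opening: 0.516
finger_force: 15.0
```

Run:
```python
from h import *
s=state(); print(s["tcp_pos"],s["wrist_force"],s["opening"])
delta([.433,.1976,.0255],67.6)
c=camera("scene")
for q in("tray_grip","tray_jar_spot","tray"): print(q,mark(c,q,Z[q]))
cv2.imwrite("pics/s3.png",cv2.resize(c["pixels"][80:240,220:380],None,fx=3.5,fy=3.5,interpolation=cv2.INTER_CUBIC))
```

```text
[0.43210111 0.19649222 0.09771173] [-0.56556009 -0.03279938 -0.97107907] 0.515810972253325
shift [0.0015 0.0005 0.0722] turn [-0.0006  0.0015  0.0045]
tray_grip [([0.4604, 0.2458, 0.109], [159.0, 318.0], 0.62)]
tray_jar_spot [([0.4508, 0.183, 0.006], [194.0, 304.0], 0.87)]
tray [([0.4593, 0.2491, 0.0], [188.0, 319.0], 0.72)]
```

View pics/s3.png

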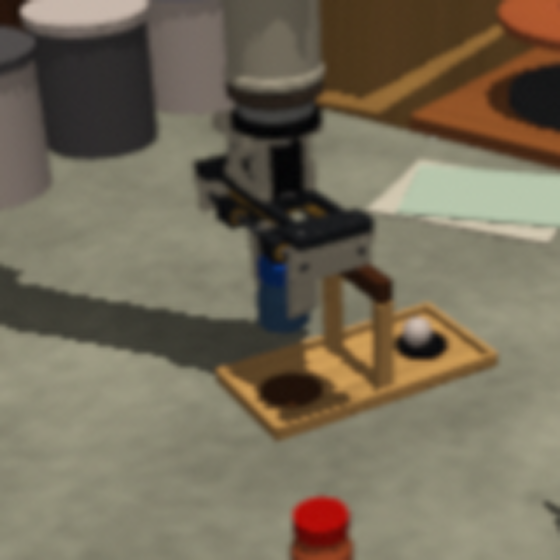

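The jar hangs over the cork (292,388), clear of the bar. I'll lower it, slowing towards the end.

>>> {"api": "move_arm", "payload": {"motion": [[[0.001,0,0.01],[0,0,0],0.03],[[0.001,0,0.03],[0,0,0],0.03],[[0.001,0,0.045],[0,0,0],0.03],[[0.001,0,0.057],[0,0,0],0.03],[[0.001,0,0.064],[0,0,0],0.03],[[0.001,0,0.067],[0,0,0],0.03],[[0.001,0,0.069],[0,0,0],0.03],[[0.001,0,0.07],[0,0,0],0.03],[[0.001,0,0.07],[0,0,0],0.03]]}}

```text
t: 7.45
tcp_pos: [0.4332, 0.1986, 0.0286]
tool_rot: [3.141, -0.001, 1.185]
wrist_force: [0.1, 0.6, -0.8]
opening: 0.517
finger_force: 15.0
```

>>> {"api": "move_arm", "payload": {"motion": [[[0,0,0.001],[0,0,0],0.03],[[0,0,0.002],[0,0,0],0.03],[[0,0,0.003],[0,0,0],0.03],[[0,0,0.003],[0,0,0],0.03]]}}

```text
t: 7.85
tcp_pos: [0.4328, 0.1983, 0.0252]
tool_rot: [-3.141, 0.0, 1.185]
wrist_force: [-0.5, 0.4, -1.5]
opening: 0.519
finger_force: 15.0
```

>>> {"api": "move_arm", "payload": {"motion": [[[0,0,0.0005],[0,0,0],0.03],[[0,0,0.001],[0,0,0],0.03],[[0,0,0.001],[0,0,0],0.03]]}}

```text
t: 8.15
tcp_pos: [0.4329, 0.1984, 0.0247]
tool_rot: [-3.142, -0.0, 1.185]
wrist_force: [-2.2, -1.2, 4.7]
opening: 0.513
finger_force: 15.0
```

Contact at about 5 N. I'll release and rise.

>>> {"api": "move_arm", "payload": {"motion": [[[0,0,0],[0,0,0],0.05],[[0,0,0],[0,0,0],0.056],[[0,0,0],[0,0,0],0.064],[[0,0,0],[0,0,0],0.072],[[0,0,0],[0,0,0],0.072],[[0,0,-0.01],[0,0,0],0.08],[[0,0,-0.03],[0,0,0],0.08],[[0,0,-0.07],[0,0,0],0.08],[[0,0,-0.11],[0,0,0],0.08],[[0,0,-0.15],[0,0,0],0.08],[[0,0,-0.17],[0,0,0],0.08],[[0,0,-0.17],[0,0,0],0.08]]}}

```text
t: 9.35
tcp_pos: [0.4352, 0.1995, 0.1984]
tool_rot: [3.137, -0.006, 1.185]
wrist_force: [-0.1, 0.2, 0.1]
opening: 0.87
finger_force: 0.0
```

Run:
```python
from h import *
s=state(); print(s["t"],s["tcp_pos"],s["wrist_force"],s["opening"],s["joint_pos"])
c=camera("top")
cv2.imwrite("pics/t4.png",cv2.resize(np.hstack([c["pixels"][200:320,160:300],camera("scene")["pixels"][100:220,260:400]]),None,fx=2.8,fy=2.8,interpolation=cv2.INTER_CUBIC))
```

```text
9.35 [0.43516727 0.1995177  0.19841204] [-0.10381888  0.23263309  0.05297726] 0.8698146421411753 [-0.56492011  0.19255204  0.08854567  2.0185945  -0.02163026  0.92352565
 -0.85116553]
```

View pics/t4.png

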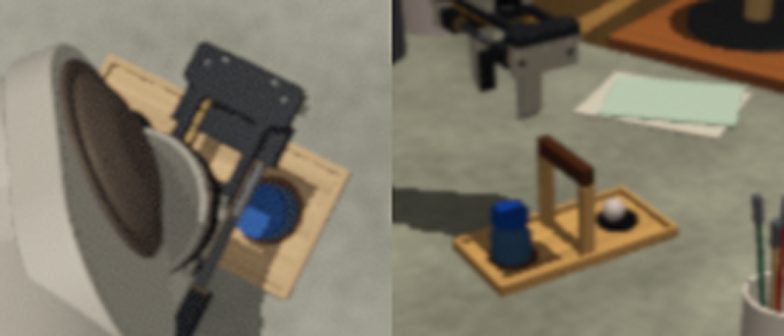

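The jar stands upright on the cork, with cork visible around it, and the ball is still in its dish. Next I turn and go above the bar.

Run:
```python
from h import *
delta([.4607,.2641,.17],157.5)
```

```text
shift [0.0714 0.0011 0.0248] turn [ 1.200e-03 -3.000e-04 -1.564e+00]
```

>>> {"api": "move_arm", "payload": {"motion": [[[0.01,0,0],[0,0,-0.14],0.07],[[0.02,0,0],[0,0,-0.28],0.07],[[0.03,0,0],[0,0,-0.42],0.07],[[0.04,0,0],[0,0,-0.56],0.06],[[0.05,0,0],[0,0,-0.7],0.06],[[0.06,0,0],[0,0,-0.84],0.06],[[0.071,0,0],[0,0,-0.98],0.06],[[0.071,0,0],[0,0,-1.12],0.06],[[0.071,0,0],[0,0,-1.26],0.06],[[0.071,0,0.01],[0,0,-1.4],0.06],[[0.071,0.001,0.02],[0,0,-1.53],0.06],[[0.071,0.001,0.025],[0,0,-1.565],0.06]]}}

```text
t: 10.65
tcp_pos: [0.4588, 0.2626, 0.1664]
tool_rot: [-3.138, -0.003, 2.754]
wrist_force: [-0.2, 0.5, -0.7]
opening: 0.655
finger_force: 0.0
```

>>> {"api": "move_arm", "payload": {"motion": [[[0,0,0],[0,0,0],0.06],[[0,0,0],[0,0,0],0.06]]}}

```text
t: 10.85
tcp_pos: [0.4597, 0.2633, 0.1681]
tool_rot: [-3.14, -0.002, 2.749]
wrist_force: [-0.2, -0.2, -0.0]
opening: 0.651
finger_force: 0.0
```

Run:
```python
from h import *
s=state(); print(s["tcp_pos"],np.degrees(s["tool_rot"]),s["joint_pos"])
delta([.4607,.2641,.09],157.5)
c=camera("scene")
cv2.imwrite("pics/t5.png",cv2.resize(np.hstack([camera("top")["pixels"][200:320,160:300],c["pixels"][80:200,250:390]]),None,fx=2.8,fy=2.8,interpolation=cv2.INTER_CUBIC))
```

```text
[0.45969752 0.26332145 0.16809316] [-1.79891876e+02 -9.96081775e-02  1.57482616e+02] [-0.42772284  0.33261864 -0.1713296   1.91312813  0.07038674  0.90411504
  0.54425418]
shift [-0.0008  0.0013  0.0781] turn [-0.0019 -0.0017 -0.0003]
```

View pics/t5.png

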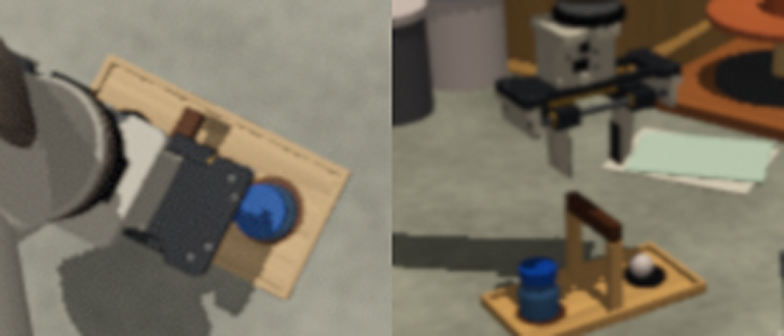

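The gripper is centred over the bar and the tray has not moved. I'll lower and close on the bar.

>>> {"api": "move_arm", "payload": {"motion": [[[0,0.001,0.02],[0,0,0],0.06],[[0,0.001,0.045],[0,0,0],0.06],[[0,0.001,0.065],[0,0,0],0.06],[[0,0.001,0.075],[0,0,0],0.06],[[0,0.001,0.078],[0,0,0],0.06],[[0,0.001,0.078],[0,0,0],0.045],[[0,0.001,0.078],[0,0,0],0.034],[[0,0.001,0.078],[0,0,0],0.028],[[0,0.001,0.078],[0,0,0],0.024],[[0,0.001,0.078],[0,0,0],0.02],[[0,0.001,0.078],[0,0,0],0.016],[[0,0.001,0.078],[0,0,0],0.01]], "newtons": 20}}

```text
t: 12.15
tcp_pos: [0.4609, 0.2647, 0.0915]
tool_rot: [3.142, 0.0, 2.75]
wrist_force: [-0.3, -1.1, 0.7]
opening: 0.174
finger_force: 20.0
```

>>> {"api": "move_arm", "payload": {"motion": [[[0,0,0],[0,0,0],0.0],[[0,0,0],[0,0,0],0.0],[[0,0,0],[0,0,0],0.0]], "newtons": 58}}

```text
t: 12.45
tcp_pos: [0.4609, 0.2647, 0.0914]
tool_rot: [-3.142, 0.0, 2.75]
wrist_force: [-0.5, -1.3, 3.9]
opening: 0.169
finger_force: 58.0
```

>>> {"api": "move_arm", "payload": {"motion": [[[0,0,-0.001],[0,0,0],0.0],[[0,0,-0.003],[0,0,0],0.0],[[0,0,-0.006],[0,0,0],0.0],[[0,0,-0.01],[0,0,0],0.0],[[0,0,-0.014],[0,0,0],0.0],[[0,0,-0.018],[0,0,0],0.0],[[0,0,-0.022],[0,0,0],0.0],[[0,0,-0.026],[0,0,0],0.0],[[0,0,-0.029],[0,0,0],0.0],[[0,0,-0.03],[0,0,0],0.0],[[0,0,-0.03],[0,0,0],0.0]]}}

```text
t: 13.55
tcp_pos: [0.461, 0.2647, 0.1215]
tool_rot: [3.141, 0.0, 2.75]
wrist_force: [0.3, 0.4, -4.7]
opening: 0.169
finger_force: 58.0
```

Run:
```python
from h import *
s=state(); print(s["tcp_pos"],np.degrees(s["tool_rot"]),s["wrist_force"],s["torque"],s["opening"])
delta([.4609,.2647,.195],157.5)
c=camera("scene")
cv2.imwrite("pics/t6.png",cv2.resize(c["pixels"][80:230,230:400],None,fx=4,fy=4,interpolation=cv2.INTER_CUBIC))
```

```text
[0.46099914 0.26472381 0.12145607] [1.79985391e+02 1.05369313e-02 1.57551597e+02] [ 0.33885811  0.37596195 -4.69615595] [ 0.04656315 -0.02225907  0.03241353] 0.16927445644772768
shift [ 0.0001 -0.     -0.0735] turn [0.0003 0.0002 0.0009]
```

View pics/t6.png

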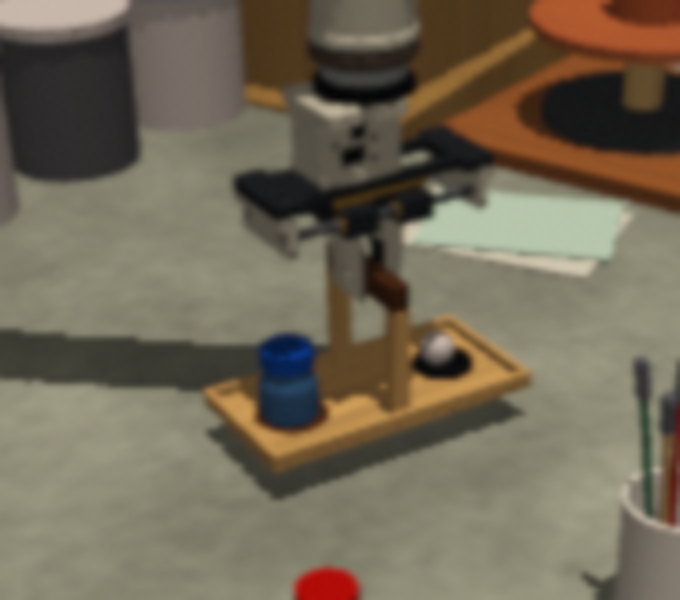

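The tray is off the bench and level, the posts are upright, and the jar and ball are in place. I'll lift higher.

>>> {"api": "move_arm", "payload": {"motion": [[[0,0,-0.002],[0,0,0],0.0],[[0,0,-0.007],[0,0,0],0.0],[[0,0,-0.014],[0,0,0],0.0],[[0,0,-0.022],[0,0,0],0.0],[[0,0,-0.031],[0,0,0],0.0],[[0,0,-0.04],[0,0,0],0.0],[[0,0,-0.049],[0,0,0],0.0],[[0,0,-0.057],[0,0,0],0.0],[[0,0,-0.064],[0,0,0],0.0],[[0,0,-0.069],[0,0,0],0.0],[[0,0,-0.072],[0,0,0],0.0],[[0,0,-0.073],[0,0,0],0.0]]}}

```text
t: 14.8
tcp_pos: [0.4609, 0.2647, 0.1946]
tool_rot: [3.141, 0.0, 2.75]
wrist_force: [0.3, -0.5, -6.0]
opening: 0.171
finger_force: 58.0
```

Run:
```python
from h import *
delta([.499,-.267,.195],157.5)
c=camera("top")
print(mark(c,"plaque",0))
I=c["pixels"].astype(int).sum(2); m=(I>330).astype(np.uint8); m[:205]=0;m[315:]=0;m[:,:402]=0;m[:,490:]=0
m=cv2.morphologyEx(m,cv2.MORPH_OPEN,np.ones((5,5)))
n,l,st,ce=cv2.connectedComponentsWithStats(m); i=1+np.argmax(st[1:,4]); print(st[i])
h=cv2.convexHull(np.ascontiguousarray(np.argwhere(l==i)[:,::-1].astype(np.int32))); (x,y),r=cv2.minEnclosingCircle(h); M=cv2.moments(h); print(x,y,r,ray(c,[y,x],.016),ray(c,[M["m01"]/M["m00"],M["m10"]/M["m00"]],.016))
# mat corners from picture
print(np.mean([ray(c,p,.004) for p in((201.5,407.5),(213,494.5),(317.5,490.5),(304.5,398.5))],0))
```

```text
shift [-0.2382 -0.4769 -0.0005] turn [0.0002 0.0002 0.001 ]
[([0.5053, -0.2601, 0.0], [256.0, 444.0], 0.73)]
[ 409  218   80   80 4743]
448.1921081542969 257.71343994140625 41.20098114013672 [ 0.49972656 -0.26607955  0.016     ] [ 0.49997991 -0.26631636  0.016     ]
[ 0.50061555 -0.26830435  0.004     ]
```

>>> {"api": "move_arm", "payload": {"motion": [[[-0.001,-0.002,0],[0,0,0],0.0],[[-0.0027,-0.0054,0],[0,0,0],0.0],[[-0.0054,-0.0107,0],[0,0,0],0.0],[[-0.009,-0.0179,0],[0,0,0],0.0],[[-0.0135,-0.0268,0],[0,0,0],0.0],[[-0.0188,-0.0375,0],[0,0,0],0.0],[[-0.0251,-0.0501,0],[0,0,0],0.0],[[-0.0323,-0.0644,0],[0,0,0],0.0],[[-0.0404,-0.0805,0],[0,0,0],0.0],[[-0.0493,-0.0983,0],[0,0,0],0.0],[[-0.0583,-0.1162,0],[0,0,0],0.0],[[-0.0673,-0.1341,0],[0,0,0],0.0]]}}

```text
t: 16.1
tcp_pos: [0.4718, 0.1131, 0.1944]
tool_rot: [-3.141, 0.0, 2.749]
wrist_force: [1.1, -0.7, -5.6]
opening: 0.169
finger_force: 58.0
```

>>> {"api": "move_arm", "payload": {"motion": [[[-0.009,-0.0179,0],[0,0,0],0.0],[[-0.018,-0.0358,0],[0,0,0],0.0],[[-0.027,-0.0537,0],[0,0,0],0.0],[[-0.036,-0.0716,0],[0,0,0],0.0],[[-0.045,-0.0895,0],[0,0,0],0.0],[[-0.054,-0.1074,0],[0,0,0],0.0],[[-0.063,-0.1253,0],[0,0,0],0.0],[[-0.072,-0.1432,0],[0,0,0],0.0],[[-0.081,-0.1611,0],[0,0,0],0.0],[[-0.09,-0.179,0],[0,0,0],0.0],[[-0.099,-0.1969,0],[0,0,0],0.0],[[-0.108,-0.2146,0],[0,0,0],0.0]]}}

```text
t: 17.3
tcp_pos: [0.4891, -0.1264, 0.1944]
tool_rot: [-3.142, -0.0, 2.749]
wrist_force: [0.6, 0.3, -4.9]
opening: 0.169
finger_force: 58.0
```

>>> {"api": "move_arm", "payload": {"motion": [[[-0.009,-0.0179,0],[0,0,0],0.0],[[-0.018,-0.0358,0],[0,0,0],0.0],[[-0.0265,-0.0527,0],[0,0,0],0.0],[[-0.0345,-0.0688,0],[0,0,0],0.0],[[-0.0417,-0.0831,0],[0,0,0],0.0],[[-0.048,-0.0957,0],[0,0,0],0.0],[[-0.0534,-0.1064,0],[0,0,0],0.0],[[-0.0574,-0.1144,0],[0,0,0],0.0],[[-0.0605,-0.1207,0],[0,0,0],0.0],[[-0.0623,-0.1243,0],[0,0,0],0.0],[[-0.0632,-0.126,0],[0,0,0],0.0],[[-0.0637,-0.1275,0],[0,0,0],0.0]]}}

```text
t: 18.5
tcp_pos: [0.5001, -0.2662, 0.1942]
tool_rot: [3.141, -0.0, 2.751]
wrist_force: [-0.7, 0.8, -4.8]
opening: 0.171
finger_force: 58.0
```

Run:
```python
from h import *
s=state(); print(s["t"],s["tcp_pos"],np.degrees(s["tool_rot"]),s["wrist_force"],s["opening"])
delta([.500,-.2667,.1914],157.5)
c=camera("scene")
cv2.imwrite("pics/t7.png",cv2.resize(c["pixels"][120:350,100:340],None,fx=2.6,fy=2.6,interpolation=cv2.INTER_CUBIC))
```

```text
18.5 [ 0.50008438 -0.26618321  0.19416901] [ 1.79976887e+02 -1.97203757e-02  1.57594880e+02] [-0.66806026  0.80390546 -4.75312154] 0.17140330351368832
shift [-0.0001 -0.0005  0.0028] turn [ 0.0004 -0.0003  0.0017]
```

View pics/t7.png

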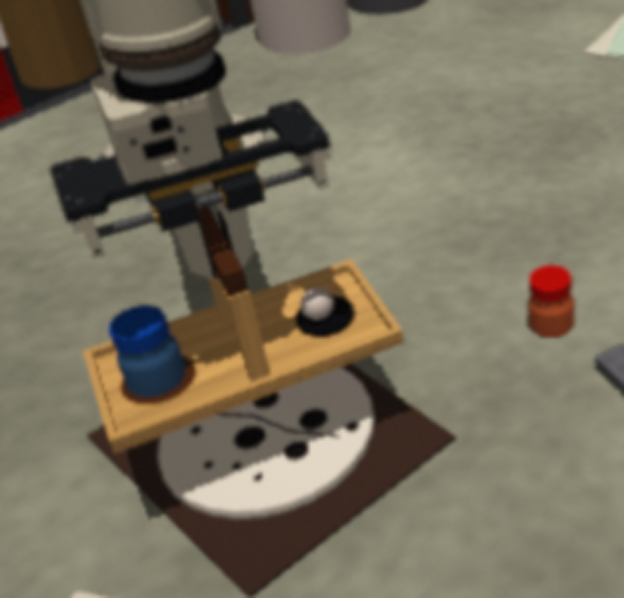

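The tray is level over the plaque, with the jar upright, the ball in its dish and the red jar untouched. I'll trim the height by 3 mm, let it settle and hand in.

>>> {"api": "move_arm", "payload": {"motion": [[[0,-0.0005,0.001],[0,0,0],0.0],[[0,-0.0005,0.002],[0,0,0],0.0],[[0,-0.0005,0.003],[0,0,0],0.0],[[0,-0.0005,0.003],[0,0,0],0.0],[[0,-0.0005,0.003],[0,0,0],0.0],[[0,-0.0005,0.003],[0,0,0],0.0],[[0,-0.0005,0.003],[0,0,0],0.0],[[0,-0.0005,0.003],[0,0,0],0.0],[[0,-0.0005,0.003],[0,0,0],0.0],[[0,-0.0005,0.003],[0,0,0],0.0]]}}

```text
t: 19.55
tcp_pos: [0.4998, -0.2672, 0.1913]
tool_rot: [3.142, 0.0, 2.75]
wrist_force: [-0.8, -1.2, -5.3]
opening: 0.168
finger_force: 58.0
```

```bash
python3 -c "
from h import *
s=state(); print(s['t'],s['tcp_pos'],s['dq'].round(3)); print(sign_off())"
```

```text
19.55 [ 0.49977854 -0.26717541  0.19128178] [-0.002  0.001  0.    -0.    -0.001  0.003  0.   ]
the job is handed in; nothing more can be done
None
```

I set the blue jar on the cork patch and handed the job in at 19.6 s, with the arm holding the tray level and still over the plaque, its underside about 10 cm above the bench and the ball in its dish.

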